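# Dial the code and open the lock box

## Robot

A 6-joint arm with a two-finger parallel gripper is mounted at the origin on the work surface; the furniture and walls round the work are solid. World frame = base frame: x ahead of the robot, y to its left, z up, the work surface at z = 0. Lengths are in mm, angles in rad, forces in N, time in s.
With the tool pointing down it reaches from about 275 to 1000 mm from the base axis. Payload 8.4 kg.
Tool frame: the origin (TCP) lies on the centre line of the jaws, within the pads' length; the fingertips stand r.tip_reach ahead of it and the grasp point (between the pads) lies 11 mm behind it (r.tip_reach is the distance from the TCP to the fingertips, in mm); z points along the fingers, y is the line along which they close (so a half turn about z gives the same grasp; the last joint's range is limited). The gripper opens to 85 mm and grips with 20 to 120 N. Pads are 22 mm wide; open, the fingers measure 114 mm over their backs; the gripper's body (76 mm by 85 mm) begins 54 mm behind the grasp point. The pads swing forward as they close: fully open they stand 13 mm farther back than shut.
Start: joints at [1.183, 0.353, 1.633, -0, 1.155, -0.002], TCP at [235.186, 579.064, 216.481] pointing down, gripper open.
Joint ranges: [-2.63, 2.63], [-0.92, 2.1], [0.06, 2.66], [-1.3, 4.44], [0, 2.69], [-3.02, 3.02]. Speed limits (rad/s): [2.22, 2.22, 2.79, 3.14, 3.14, 3.14].

## Interface

Orientations are given as [roll, pitch, yaw] about the fixed x, y, z axes, in that order (R = Rz(yaw) Ry(pitch) Rx(roll)).
In Python, from rig import r gives the robot as it stands.
- The arm moves only by the tool carry_out, never from a script. Its argument "targets" is a list of rows, each an object with "dp": the shift along the tool's x, y, z in mm, a list of three; "yaw": the turn about the tool's z in degrees. A call has 1 to 12 rows; each row is the pose to reach, as a shift and turn from the pose commanded when the call began, along the tool's axes at that moment; what a row does not reach only later rows make up. A row lasts 1/8 s, in which the tool goes at most 62.5 mm and 10.7 degrees, less where a joint would pass 70% of its speed; a pose out of reach is approached as far as the arm can. A call with a gripper value outside its range is refused whole. "fingers" is the opening, from -1 (shut) to 1 (fully open), so that 0 is half open, set as the call begins (left out, the last holds). The fingers move at their own pace and stop on an object; "grip_force" is the grip in N (left out, the last holds). Time passes only in rows, so rows that repeat a pose let the fingers close. It gives the time, the measured TCP pose, the force, the opening and the grip force at its end, in the units of the state.
- r.sense(): the state, without advancing time (a new reading comes with each control period).
- r.grab_frame(name): name is "side" or "top" or "wrist"; returns the picture (480x640x3 uint8, red, green, blue); there is no depth.
- r.get_calibration(name): a dict with "fx", "fy", "cx", "cy" (pixels), "dist_coeffs" ([k1, k2, p1, p2, k3] as OpenCV has them; the pictures are not rectified), "rvec" (rotation vector, rad) and "tvec" (3), from world to camera coordinates, as OpenCV has them. Camera axes: x right, y down, z forward; pixel columns grow to the right and rows downward; lengths in mm; the calibration is good to about 2 mm. A picture is of the moment at which its call begins: read the wrist's pose just before it. get_calibration takes no time and is no camera call; for the wrist camera it gives the pose at the moment of the call.
- r.sign_off(): hands the job in; it is judged then, once.
The state is a dict: "clock": time; "qpos": joint angles; "qvel": joint speeds; "joint_efforts": joint torques, N m; "eef_pos": TCP position; "tcp_rot": TCP orientation; "contact_force": force on the tool from outside, world axes, zero at the start; "wrist_torque": the same for the moment, N m; "opening": opening from 0.0 (shut) to 1.0 (fully open); "grasp_force": force on a finger pad.
Only numpy, scipy, OpenCV 4.12 (cv2) and the standard library are available. Lean on these libraries where they do the work, as an engineer would, in place of code of your own. Each camera call takes 0.05 s, during which the arm holds its last target. There are 200 camera calls.

## Task

Set the code on the grey lock box: turn the pointer of the left dial to the third mark and that of the right dial to the fifth mark, counting clockwise from the long zero mark at the front of each dial. Then lift the lid by its bar handle and swing it past upright until it stays open by itself, leaving the dials on the code and the things around the box where they are.

Things in the scene. Friction and masses are not known exactly. Their poses are not given: they have to be found in the camera images.
- lockbox: Grey steel lock box, 204 mm deep (x), 250 wide (y), 65 high, fixed to the table. Origin: centre of its underside; x away from the robot, y left, z up. Two dials on its front ledge, axes 60 mm before the origin and 75 mm to either side. Round each dial eight white marks 45 degrees apart; zero is the long one towards the robot, the fourth is on the lid.
- left_dial (a joint): Left-hand dial (seen from the robot). Value: angle of its pointer clockwise, from above, from the zero mark (box -x side); one mark = 0.785 rad; stops at 0 and 5.6. Pointer: white line on one end of the bar's top and on the disc. At value a the bar points along (-cos a, +sin a) in box x, y. Friction 0.04 N m, no clicks. Starts at 4.3 to 5.2: a long turn back to the third mark (2.356).
- right_dial (a joint): Right-hand dial (seen from the robot). Value: angle of its pointer clockwise, from above, from the zero mark (box -x side); one mark = 0.785 rad; stops at 0 and 5.6. Pointer: white line on one end of the bar's top and on the disc. At value a the bar points along (-cos a, +sin a) in box x, y. Friction 0.04 N m, no clicks. Starts at 2.4 to 3.2, before the fifth mark (3.927).
- left_dial_grip (a point): On the left dial's axis at grip height, in the black upright grip bar (40 mm long, 14 thick, 34 high), 10 mm below its top and 24 mm above the dark notched disc (60 mm across, 4 thick) under it. Frame turns with the dial: -x to the pointer end of the bar, z up.
- right_dial_grip (a point): On the right dial's axis at grip height, in the black upright grip bar (40 mm long, 14 thick, 34 high), 10 mm below its top and 24 mm above the dark notched disc (60 mm across, 4 thick) under it. Frame turns with the dial: -x to the pointer end of the bar, z up.
- lid (a joint): Aluminium lid, 118 mm deep, 250 wide, 5 thick, 0.25 kg, hinged at its far edge. 0 = closed, 1.57 = upright, end stop 1.85. Nearly free hinge: falls shut before upright, on to its stop past 1.6. Two tongues on its front edge are held down by the dials' discs until the notch of each disc is over its tongue (dial within 13 degrees of the code).
- lid_handle (a point): Middle of the lid's round bar handle: the bar lies along the box's y, 60 mm long and 11 mm thick on two end posts, its centre line 35 mm above the lid's outer face (40.5 mm above the box's top when closed), 10 mm from the lid's front edge. Moves with the lid on a radius of 115 mm about the hinge.
- lid_hinge (a point): Middle of the lid's hinge line, 100 mm behind the box's origin and 65.5 mm up; the line runs along the box's y.
- spool: Standing spool of copper wire, 62 mm across, 50 mm high, loose, left of the box. Origin: centre of its underside.
- flux_bottle: Small brown bottle with a black cap, 52 mm across, 104 mm high, loose, left of the box behind the spool. Origin: centre of its underside.

How it is judged (in metres and radians):
On the way:
1. both dials stand on the code while the lid is still closed (value of joint left_dial between 2.176 and 2.536 rad and value of joint right_dial between 3.747 and 4.107 rad and value of joint lid below 0.1 rad), for 0.1 s.
At the end, for the whole second after the job is handed in: The left dial's pointer is within 0.18 rad (10 degrees) of the third mark (2.356) and the right dial's within 0.18 rad of the fifth (3.927), and the lid is at rest open past upright (over 1.7 rad) (value of joint left_dial between 2.176 and 2.536 rad and value of joint right_dial between 3.747 and 4.107 rad and value of joint lid above 1.7 rad and velocity of joint lid below 0.1 rad/s); the robot touches nothing.
It fails at once if the wire spool beside the work is pushed more than 20 mm (distance of spool from where it was at the start of the episode above 0.02 m).
It fails at once if the brown bottle beside the work is pushed more than 20 mm (distance of flux_bottle from where it was at the start of the episode above 0.02 m).
It also fails if it takes over 64 s, if anything falls off the work surface, if the arm or the gripper's body presses on something with over 40 N, if the wrist force passes 120 N, or if a joint passes its speed limit or range.

## Working session

There is one attempt and no reset: what is moved stays moved. The work goes in short steps, Python scripts to look and compute and a tool call to move; the robot and the scene stay as the last step left them, time stands still between calls to the robot, and variables do not carry over. Pictures are saved under pics/ and viewed, at most 10 in all, crops included, and the job is handed in when it is done.

Besides the shell and the picture viewer there is one more tool, called after "Emit:" as name(argument=value, ...), one argument or row to a line, values as JSON. carry_out: Moves the arm, as the interface text tells. Its arguments: {"type":"object","properties":{"targets":{"type":"array","items":{"type":"object","properties":{"dp":{"type":"array","items":{"type":"number"}},"yaw":{"type":"number"}}}},"fingers":{"type":"number"},"grip_force":{"type":"number"}},"required":["targets"]}

```bash
ls; mkdir -p pics; python3 - <<'E'
from rig import r
import cv2,numpy as np
s=r.sense();print(s,r.tip_reach)
for n in("top","side"):
    c=r.get_calibration(n);print(n,c)
    cv2.imwrite(f"pics/{n}0.png",r.grab_frame(n)[:,:,::-1])
E
```

```text
pics
{'clock': 0.0, 'qpos': array([ 1.18262457e+00,  3.53637940e-01,  1.63411891e+00,  9.55962077e-06,
        1.15519442e+00, -2.41381185e-03]), 'qvel': array([-2.58187837e-06,  3.24826882e-04,  4.30331672e-04,  6.85344047e-05,
       -4.23209877e-04, -1.01328448e-03]), 'joint_efforts': array([-7.25677619e-04, -6.05257559e+01, -3.42061293e+01,  7.69554072e-05,
        9.36441851e-03,  5.30741795e-05]), 'eef_pos': array([234.98509059, 578.62028232, 215.77458104]), 'tcp_rot': array([-3.14023406e+00, -1.20200024e-05,  2.75583084e+00]), 'contact_force': array([-0.222412  , -0.05380317, -0.66042367]), 'wrist_torque': array([-0.08074842,  0.00612184,  0.03618566]), 'grasp_force': 0.0, 'opening': 1.0024818160248126} 8.0
top {'fx': 618.9347554598829, 'fy': 618.9347554598829, 'cx': 315.58687414970046, 'cy': 232.35121372549918, 'dist_coeffs': array([-0.21217064,  0.        ,  0.        ,  0.        ,  0.        ]), 'rvec': array([ 2.12256758, -2.11601993,  0.13922131]), 'tvec': array([179.80991384, 565.63399162, 978.74692632])}
side {'fx': 496.91934816517517, 'fy': 496.91934816517517, 'cx': 315.336917870145, 'cy': 241.103509130831, 'dist_coeffs': array([-0.11286774,  0.        ,  0.        ,  0.        ,  0.        ]), 'rvec': array([ 0.0396003 , -2.61169057,  1.69582258]), 'tvec': array([ 537.122646  ,    9.89603353, 1037.00687206])}
```

View pics/top0.png

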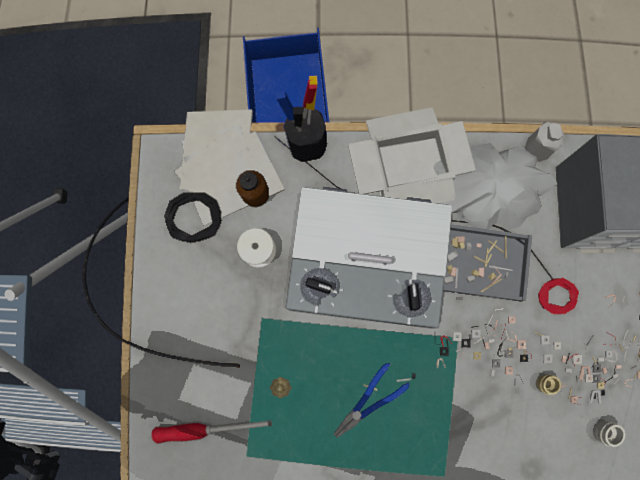

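View pics/side0.png

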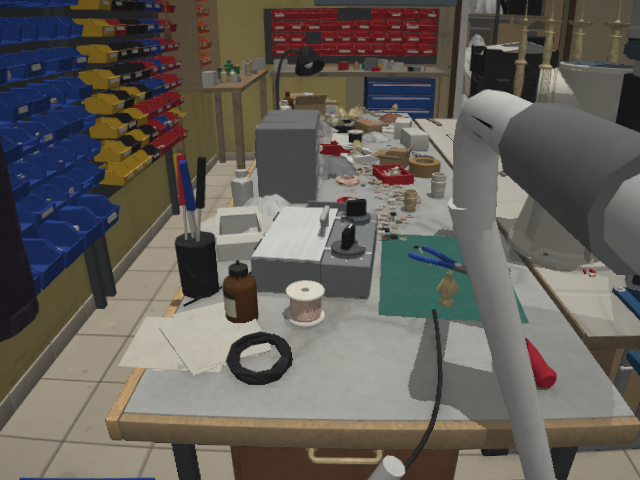

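Top view: the box spans about (288–452, 188–327), with the left dial near (320,286), the right near (411,297) and the handle near (371,258). The spool is at (257,247) and the bottle at (252,187). I'll enlarge this.

```bash
python3 - <<'E'
import cv2
i=cv2.imread("pics/top0.png")[180:335,275:465]
cv2.imwrite("pics/c1.png",cv2.resize(i,None,fx=3.8,fy=3.8,interpolation=cv2.INTER_CUBIC)); 
E
```

```text
(no output)
```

View pics/c1.png

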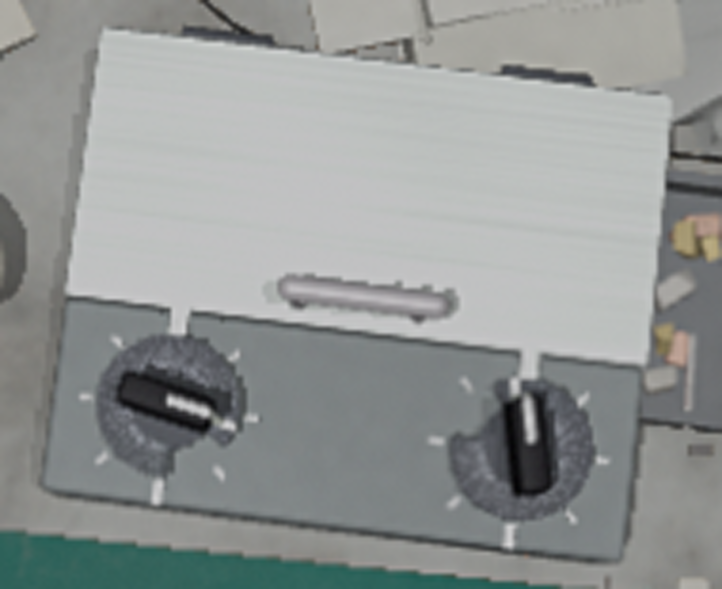

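```bash
cat >h.py <<'E'
import numpy as np,cv2
from rig import r
from scipy.optimize import least_squares
def cal(n):
    c=r.get_calibration(n);K=np.array([[c['fx'],0,c['cx']],[0,c['fy'],c['cy']],[0,0,1]]);return K,c['dist_coeffs'],c['rvec'],c['tvec']
def proj(P,c): return cv2.projectPoints(np.float64(P).reshape(-1,1,3),c[2],c[3],c[0],c[1])[0][:,0]
def unproj(uv,z,c):
    n=cv2.undistortPoints(np.float64(uv).reshape(-1,1,2),c[0],c[1])[:,0]
    R=cv2.Rodrigues(c[2])[0];C=-R.T@np.ravel(c[3])
    d=np.c_[n,np.ones(len(n))]@R
    return C+d*((z-C[2])/d[:,2])[:,None]
def w(p,x):
    p=np.atleast_2d(np.float64(p));c,s=np.cos(x[2]),np.sin(x[2])
    return np.c_[x[0]+c*p[:,0]-s*p[:,1],x[1]+s*p[:,0]+c*p[:,1],p[:,2]]
E
python3 - <<'E'
from h import *
c=cal('top')
uv=lambda q:np.array(q)/3.8+[275,180]-.37
P=[[-102,125,65],[-102,-125,65],[100,125,70.5],[100,-125,70.5],[-18,125,70.5],[-18,-125,70.5],[-50,0,105.5]]
P[-1]=[-8,0,105.5]
U=uv([[41,490],[620,560],[103,30],[671,97],[68,297],[645,364],[369,297]])
g=unproj(U,70,c).mean(0);print(g)
f=least_squares(lambda x:(proj(w(P,x),c)-U).ravel(),[g[0],g[1],0])
print(f.x,f.fun.round(1))
x=f.x
for nm,q in dict(L=[[122,385],[212,418],[235,426]],R=[[530,490],[528,393],[514,385]]).items():
    for z in (100,107):
        p=unproj(uv(q),z,c)[:,:2]-x[:2];C,S=np.cos(x[2]),np.sin(x[2]);b=p@np.array([[C,-S],[S,C]])
        d=b[1]-b[0];print(nm,z,b.round(1).tolist(),np.arctan2(d[1],-d[0])%(2*np.pi))
k=cal('side')
print('side proj',proj(w([[-60,75,70],[-60,-75,70],[-60,75,105],[-60,-75,105],[-8,30,105.5],[-8,-30,105.5],[-102,125,65],[100,125,70.5],[-18,125,70.5]],x),k).round(0).tolist())
print(w([[-60,75,95],[-60,-75,95],[-8,0,105.5],[100,0,65.5]],x).round(1))
print('spool',unproj([[257,240]],50,c),'bottle',unproj([[250,178]],104,c))
E
```

```text
[517.3195114   93.55316534  70.        ]
[ 5.23521726e+02  9.29436145e+01 -1.20889166e-01] [-0.2  0.3  1.5  0.7 -0.5 -0.7  0.6 -0.4 -0.7 -0.5  0.8  0.4 -1.4  0. ]
L 100 [[-55.6, 94.2], [-64.5, 55.8], [-66.6, 46.1]] 4.940395578025017
L 107 [[-56.1, 93.8], [-65.0, 55.7], [-67.0, 46.0]] 4.940395578025019
R 100 [[-78.1, -76.9], [-38.6, -71.8], [-36.0, -65.7]] 3.0131788831488726
R 107 [[-78.5, -76.1], [-39.3, -71.0], [-36.7, -65.0]] 3.0131788831488726
side proj [[348.0, 249.0], [355.0, 218.0], [349.0, 231.0], [356.0, 202.0], [322.0, 219.0], [327.0, 208.0], [371.0, 266.0], [252.0, 256.0], [320.0, 260.0]]
[[473.  174.6  95. ]
 [454.9  25.7  95. ]
 [515.6  93.9 105.5]
 [622.8  80.9  65.5]]
spool [[552.12113026 279.2201785   50.        ]] bottle [[644.72630623 285.82298634 104.        ]]
```

```bash
python3 - <<'E'
import cv2
i=cv2.imread("pics/side0.png")[190:300,240:390]
cv2.imwrite("pics/c2.png",cv2.resize(i,None,fx=5,fy=5,interpolation=cv2.INTER_CUBIC)); 
E
```

```text
(no output)
```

View pics/c2.png

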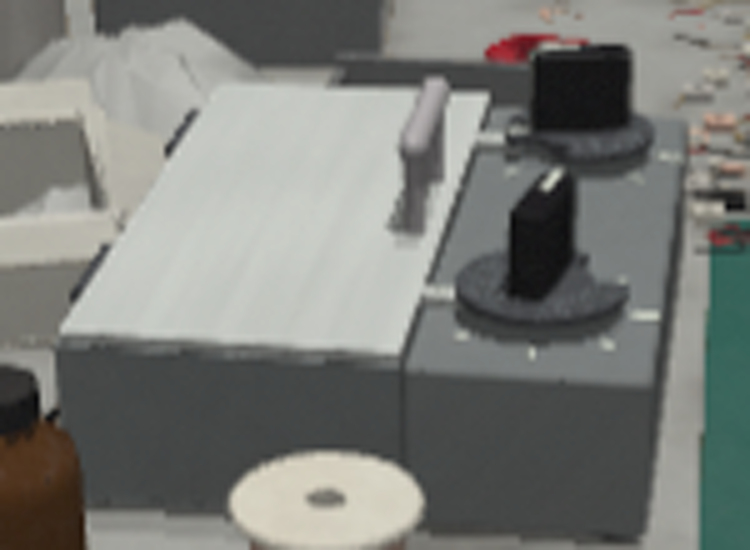

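Side view: the left bar's top is at about (349,228) and the left disc at (348,247). That puts the disc top near z≈74 and the bar top near 109. The left dial reads about 4.94 and the right about 3.01.

```bash
cat >>h.py <<'E'
from scipy.spatial.transform import Rotation as Ro
def go(xyz,phi):
    s=r.sense();R=Ro.from_euler('xyz',s['tcp_rot'])
    d=R.inv().apply(np.array(xyz)-s['eef_pos'])
    y=s['tcp_rot'][2]-np.pi/2
    dy=-np.degrees(phi-y); dy=(dy+180)%360-180
    print('dp',d.round(1).tolist(),'yaw',round(dy,1),'dist',np.linalg.norm(d).round(),'q6',s['qpos'][5].round(2))
E
python3 -c "
from h import *
go([473,174.6,190],-.349)"
```

```text
dp [-372.5, -284.8, 26.2] yaw 87.9 dist 470.0 q6 -0.0
```

Emit:
carry_out(
  targets=[
    {"dp":[-372,-285,26],"yaw":88},
    {"dp":[-372,-285,26],"yaw":88},
    {"dp":[-372,-285,26],"yaw":88},
    {"dp":[-372,-285,26],"yaw":88},
    {"dp":[-372,-285,26],"yaw":88},
    {"dp":[-372,-285,26],"yaw":88},
    {"dp":[-372,-285,26],"yaw":88},
    {"dp":[-372,-285,26],"yaw":88},
    {"dp":[-372,-285,26],"yaw":88},
    {"dp":[-372,-285,26],"yaw":88},
    {"dp":[-372,-285,26],"yaw":88},
    {"dp":[-372,-285,26],"yaw":88},
  ],
  fingers=0,
)

```text
clock: 1.6
eef_pos: [472.2, 175.9, 190.5]
tcp_rot: [-3.142, -0.0, 1.222]
contact_force: [0.3, -0.3, -0.5]
opening: 0.502
grasp_force: 0.0
```

```bash
python3 - <<'E'
from h import *
s=r.sense();print(s['eef_pos'],s['tcp_rot'],s['qpos'],s['opening'])
c=cal('wrist')
cv2.imwrite("pics/w1.png",r.grab_frame('wrist')[:,:,::-1])
x=[523.5,92.9,-.1209]
print(proj(w([[-60,75,109],[-60,75,75],[-60,-75,75],[-60,-75,109],[-102,125,65],[-8,30,105.5],[-8,-30,105.5]],x),c).round(0).tolist())
E
```

```text
[472.19718652 175.87590238 190.51606902] [-3.14154193e+00 -4.76477484e-05  1.22237517e+00] [3.53518542e-01 1.93680243e-01 1.91495617e+00 8.05005821e-05
 1.03296421e+00 7.01898461e-01] 0.5020724263030703
[[323.0, 238.0], [323.0, 224.0], [366.0, 407.0], [371.0, 440.0], [246.0, 164.0], [419.0, 286.0], [434.0, 367.0]]
```

View pics/w1.png

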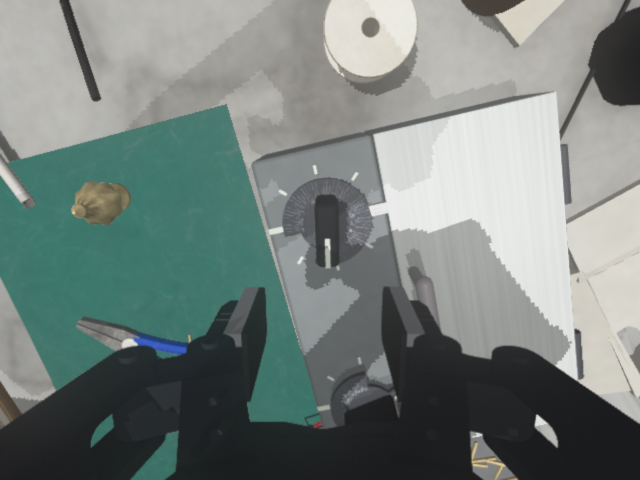

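Wrist view: the left bar runs vertically from (327,197) to (327,268), with its centre at about (327,232) and the pointer at the lower end. The disc centre is at about (328,222).

```bash
python3 - <<'E'
from h import *
c=cal('wrist')
print(unproj([[327,232.5]],109,c),unproj([[328,222]],75,c),unproj([[254,161]],65,c),w([[-102,125,65]],[523.5,92.9,-.1209]),unproj([[374,133]],70.5,c),w([[-18,125,70.5]],[523.5,92.9,-.1209]))
d=np.diff(unproj([[327,197],[327,268]],109,c),axis=0)[0];print(np.arctan2(d[1],d[0]))
go([475.5,176,90],-.349)
E
```

```text
[[476.77580383 176.81976613 109.        ]] [[477.03082848 174.70045574  75.        ]] [[443.63218167 229.39373253  65.        ]] [[437.32026054 229.28934162  65.        ]] [[525.09010068 219.57787463  70.5       ]] [[520.70710194 219.15846396  70.5       ]]
-1.9169474873339767
dp [1.3, 2.9, 100.5] yaw 0.0 dist 101.0 q6 0.7
```

Emit:
carry_out(
  targets=[
    {"dp":[1,3.5,50],"yaw":0},
    {"dp":[1,3.5,85],"yaw":0},
    {"dp":[1,3.5,100],"yaw":0},
    {"dp":[1,3.5,100],"yaw":0},
  ],
)

```text
clock: 2.15
eef_pos: [475.8, 174.9, 90.1]
tcp_rot: [-3.14, 0.001, 1.22]
contact_force: [0.7, 0.1, 0.7]
opening: 0.501
grasp_force: 0.0
```

Emit:
carry_out(
  targets=[
    {"dp":[0,0,0],"yaw":0},
    {"dp":[0,0,0],"yaw":0},
    {"dp":[0,0,0],"yaw":0},
    {"dp":[0,0,0],"yaw":0},
    {"dp":[0,0,0],"yaw":0},
  ],
  fingers=-1,
  grip_force=30,
)

```text
clock: 2.78
eef_pos: [474.8, 176.0, 92.0]
tcp_rot: [-3.139, -0.001, 1.219]
contact_force: [-11.1, 8.1, 10.6]
opening: 0.148
grasp_force: 29.6
```

Emit:
carry_out(
  targets=[
    {"dp":[0.3,-1.5,-3],"yaw":0},
    {"dp":[0.3,-1.5,-4],"yaw":0},
    {"dp":[0.3,-1.5,-4],"yaw":0},
  ],
)

```text
clock: 3.15
eef_pos: [473.9, 175.9, 92.9]
tcp_rot: [-3.14, -0.0, 1.22]
contact_force: [5.4, 6.0, -33.6]
opening: 0.142
grasp_force: 30.5
```

Emit:
carry_out(
  targets=[
    {"dp":[-0.5,0.5,3],"yaw":0},
    {"dp":[-0.5,0.5,3],"yaw":0},
  ],
)

```text
clock: 3.4
eef_pos: [474.4, 175.9, 92.3]
tcp_rot: [-3.14, -0.001, 1.219]
contact_force: [-5.8, 6.7, 0.3]
opening: 0.14
grasp_force: 34.5
```

Emit:
carry_out(
  targets=[
    {"dp":[0,0,0],"yaw":-8},
    {"dp":[0,0,0],"yaw":-17},
    {"dp":[0,0,0],"yaw":-26},
    {"dp":[0,0,0],"yaw":-35},
    {"dp":[0,0,0],"yaw":-44},
    {"dp":[0,0,0],"yaw":-53},
    {"dp":[0,0,0],"yaw":-62},
    {"dp":[0,0,0],"yaw":-70},
    {"dp":[0,0,0],"yaw":-74},
    {"dp":[0,0,0],"yaw":-74},
  ],
)

```text
clock: 4.65
eef_pos: [474.0, 175.7, 92.3]
tcp_rot: [-3.142, -0.002, 2.512]
contact_force: [-6.4, 5.4, 1.6]
opening: 0.139
grasp_force: 34.7
```

Emit:
carry_out(
  targets=[
    {"dp":[0,0,0],"yaw":-8},
    {"dp":[0,0,0],"yaw":-17},
    {"dp":[0,0,0],"yaw":-26},
    {"dp":[0,0,0],"yaw":-35},
    {"dp":[0,0,0],"yaw":-44},
    {"dp":[0,0,0],"yaw":-53},
    {"dp":[0,0,0],"yaw":-62},
    {"dp":[0,0,0],"yaw":-70},
    {"dp":[0,0,0],"yaw":-74},
    {"dp":[0,0,0],"yaw":-74},
  ],
)

```text
clock: 5.9
eef_pos: [474.1, 175.3, 92.3]
tcp_rot: [3.14, -0.001, -2.48]
contact_force: [-5.7, 3.7, 0.8]
opening: 0.142
grasp_force: 34.7
```

Emit:
carry_out(
  targets=[
    {"dp":[0,0,0],"yaw":0},
    {"dp":[0,0,0],"yaw":0},
    {"dp":[0,0,0],"yaw":0},
  ],
  fingers=0,
)

```text
clock: 6.28
eef_pos: [475.7, 175.0, 92.0]
tcp_rot: [-3.141, 0.001, -2.48]
contact_force: [-0.5, -0.6, -0.7]
opening: 0.496
grasp_force: 0.0
```

```bash
python3 -c "
from h import *
go([457.5,27,190],1.578)"
```

```text
dp [105.2, -105.6, -98.1] yaw 37.5 dist 178.0 q6 -1.88
```

Emit:
carry_out(
  targets=[
    {"dp":[0,0,-50],"yaw":0},
    {"dp":[0,0,-98],"yaw":0},
    {"dp":[40,-40,-98],"yaw":10},
    {"dp":[80,-80,-98],"yaw":20},
    {"dp":[105,-105,-98],"yaw":30},
    {"dp":[105,-105,-98],"yaw":37.5},
    {"dp":[105,-105,-98],"yaw":37.5},
    {"dp":[105,-105,-98],"yaw":37.5},
  ],
)

```text
clock: 7.28
eef_pos: [457.0, 27.8, 189.5]
tcp_rot: [3.142, 0.0, -3.131]
contact_force: [0.5, 0.2, -1.2]
opening: 0.502
grasp_force: 0.0
```

```bash
python3 - <<'E'
from h import *
s=r.sense();print(s['eef_pos'],s['tcp_rot'],s['qpos'][5])
c=cal('wrist')
cv2.imwrite("pics/w2.png",r.grab_frame('wrist')[:,:,::-1])
x=[524.5,92.9,-.1209]
print(proj(w([[-60,75,109],[-60,-75,109]],x),c).round(0).tolist())
E
```

```text
[456.99446829  27.81504306 189.52909107] [ 3.14157237e+00  1.79428156e-04 -3.13141418e+00] -1.5234774208781656
[[566.0, 263.0], [321.0, 232.0]]
```

View pics/w2.png

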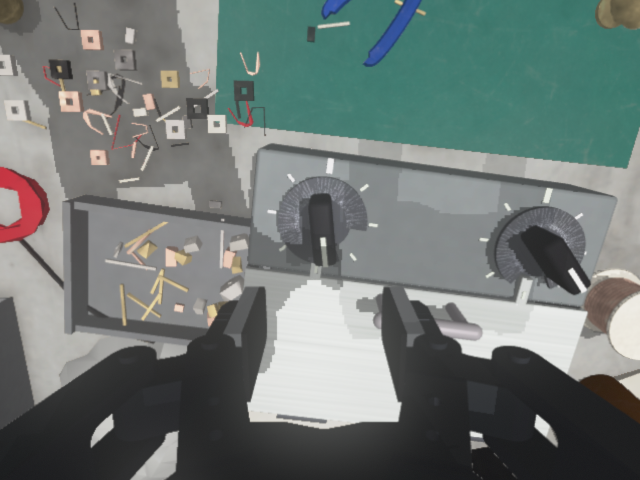

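Wrist view 2: the right bar runs from (319,197) to (323,263), pointer at the lower end. The left bar runs from about (530,234) to the pointer end at about (578,284), near the third mark.

```bash
python3 - <<'E'
from h import *
c=cal('wrist')
i=cv2.imread("pics/w2.png")
a=cv2.resize(i[170:300,260:390],None,fx=3,fy=3,interpolation=cv2.INTER_CUBIC);b=cv2.resize(i[180:310,480:610],None,fx=3,fy=3,interpolation=cv2.INTER_CUBIC)
cv2.imwrite("pics/c3.png",np.hstack([a,b]))
for q in ([[319,197],[323,263]],[[530,234],[578,284]]):
    p=unproj(q,109,c);d=p[1]-p[0];print(p.mean(0),(np.pi-np.arctan2(d[1],d[0])-.1209)%6.283)
E
```

```text
[455.07873428  25.86176112 109.        ] 2.953486547151966
[471.59645813 167.4377091  109.        ] 2.1991176061070004
```

View pics/c3.png

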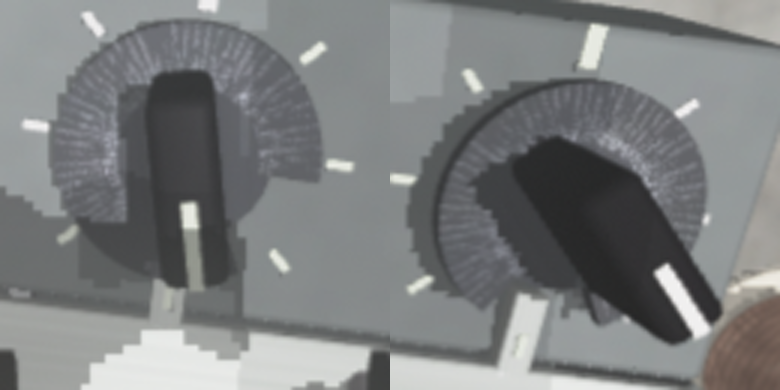

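The crop shows the left dial's white pointer line from px (571.7,269.3) to (583.3,291.7). The right dial's runs from (322.7,237.7) to (325,266).

```bash
python3 - <<'E'
from h import *
c=cal('wrist')
for q in ([[322.7,237.7],[325,266]],[[571.7,269.3],[583.3,291.7]]):
    p=unproj(q,109,c);d=p[1]-p[0];print(p,(np.pi-np.arctan2(d[1],d[0])-.1209)%6.283)
# mark direction: zero mark outer ends of both dials, tongue
for q in ([[329.3,170.5],[315.5,270]],[[549,192],[522,295]]):
    p=unproj(q,65,c);d=p[1]-p[0];print(np.arctan2(d[1],d[0]))
go([455.8,26.3,92],1.578)
E
```

```text
[[459.39206963  26.89143689 109.        ]
 [477.36262407  28.47289941 109.        ]] 2.932915794753947
[[477.83892212 178.94623921 109.        ]
 [492.47230922 188.57354793 109.        ]] 2.4387837025626906
-0.12440786019615709
-0.10188927516766148
dp [1.2, -1.6, 97.5] yaw 0.2 dist 98.0 q6 -1.52
```

Emit:
carry_out(
  targets=[
    {"dp":[1,-1.5,50],"yaw":-2},
    {"dp":[1,-1.5,85],"yaw":-2},
    {"dp":[1,-1.5,97],"yaw":-2},
    {"dp":[1,-1.5,97],"yaw":-2},
  ],
)

```text
clock: 7.82
eef_pos: [455.8, 26.3, 92.3]
tcp_rot: [-3.142, -0.001, -3.099]
contact_force: [0.6, 0.2, -0.7]
opening: 0.5
grasp_force: 0.0
```

Emit:
carry_out(
  targets=[
    {"dp":[0,0,0],"yaw":0},
    {"dp":[0,0,0],"yaw":0},
    {"dp":[0,0,0],"yaw":0},
    {"dp":[0,0,0],"yaw":0},
    {"dp":[0,0,0],"yaw":0},
  ],
  fingers=-1,
  grip_force=30,
)

```text
clock: 8.45
eef_pos: [457.0, 26.7, 93.8]
tcp_rot: [3.141, 0.003, -3.1]
contact_force: [-0.6, 4.7, 4.9]
opening: 0.14
grasp_force: 29.3
```

Now turn clockwise: tool x has to reach −3.142−0.906 = −4.048 from −3.100, which is +54.3°.

Emit:
carry_out(
  targets=[
    {"dp":[0,0,0],"yaw":8},
    {"dp":[0,0,0],"yaw":16},
    {"dp":[0,0,0],"yaw":25},
    {"dp":[0,0,0],"yaw":34},
    {"dp":[0,0,0],"yaw":43},
    {"dp":[0,0,0],"yaw":51},
    {"dp":[0,0,0],"yaw":54.5},
    {"dp":[0,0,0],"yaw":54.5},
    {"dp":[0,0,0],"yaw":54.5},
  ],
)

```text
clock: 9.57
eef_pos: [456.5, 25.9, 93.8]
tcp_rot: [3.14, 0.001, 2.232]
contact_force: [-1.5, -1.8, 6.2]
opening: 0.14
grasp_force: 29.7
```

Emit:
carry_out(
  targets=[
    {"dp":[0,0,0],"yaw":0},
    {"dp":[0,0,0],"yaw":0},
    {"dp":[0,0,0],"yaw":0},
  ],
  fingers=0,
)

```text
clock: 9.95
eef_pos: [456.0, 26.0, 92.6]
tcp_rot: [3.141, 0.0, 2.232]
contact_force: [-0.8, 0.8, -0.4]
opening: 0.502
grasp_force: 0.0
```

```bash
python3 -c "
from h import *
go([516.7,94,190],-.121);go([516.7,94,190],-.121+np.pi)"
```

```text
dp [16.3, 89.7, -97.4] yaw 44.8 dist 133.0 q6 -0.61
dp [16.3, 89.7, -97.4] yaw -135.2 dist 133.0 q6 -0.61
```

Emit:
carry_out(
  targets=[
    {"dp":[0,0,-50],"yaw":0},
    {"dp":[0,0,-97],"yaw":0},
    {"dp":[8,45,-97],"yaw":10},
    {"dp":[16,90,-97],"yaw":20},
    {"dp":[16,90,-97],"yaw":30},
    {"dp":[16,90,-97],"yaw":40},
    {"dp":[16,90,-97],"yaw":45},
    {"dp":[16,90,-97],"yaw":45},
    {"dp":[16,90,-97],"yaw":45},
  ],
)

```text
clock: 11.08
eef_pos: [517.0, 93.9, 189.5]
tcp_rot: [-3.141, 0.0, 1.449]
contact_force: [0.1, 0.7, 0.8]
opening: 0.501
grasp_force: 0.0
```

```bash
python3 - <<'E'
from h import *
s=r.sense();print(s['eef_pos'],s['tcp_rot'],s['qpos'][5])
c=cal('wrist')
cv2.imwrite("pics/w3.png",r.grab_frame('wrist')[:,:,::-1])
x=[524.5,92.9,-.1209]
print(proj(w([[-60,75,109],[-60,-75,109],[-8,30,105.5],[-8,-30,105.5]],x),c).round(0).tolist())
E
```

```text
[517.0050777   93.93632412 189.45363017] [-3.14148624e+00  5.27199399e-05  1.44878162e+00] 0.29891677934174193
[[225.0, 105.0], [240.0, 348.0], [320.0, 186.0], [320.0, 281.0]]
```

View pics/w3.png

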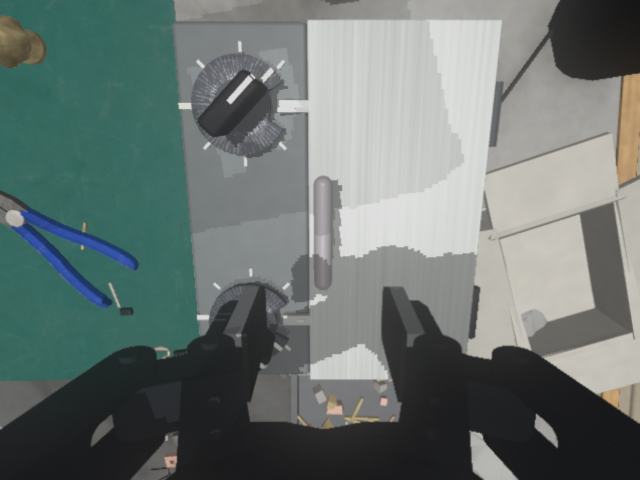

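Wrist view 3: the handle runs from (322,178) to (322,288), within about 2 px of the prediction. The left pointer aims at its third mark, and its notch is over the tongue.

Emit:
carry_out(
  targets=[
    {"dp":[0,1,45],"yaw":0},
    {"dp":[0,1,75],"yaw":0},
    {"dp":[0,1,84],"yaw":0},
    {"dp":[0,1,84],"yaw":0},
  ],
)

```text
clock: 11.62
eef_pos: [518.1, 93.8, 105.5]
tcp_rot: [-3.141, 0.0, 1.447]
contact_force: [0.9, 0.3, -0.6]
opening: 0.495
grasp_force: 0.0
```

Emit:
carry_out(
  targets=[
    {"dp":[0,0,0],"yaw":0},
    {"dp":[0,0,0],"yaw":0},
    {"dp":[0,0,0],"yaw":0},
    {"dp":[0,0,0],"yaw":0},
    {"dp":[0,0,0],"yaw":0},
  ],
  fingers=-1,
  grip_force=25,
)

```text
clock: 12.25
eef_pos: [518.1, 93.8, 105.6]
tcp_rot: [3.141, -0.0, 1.447]
contact_force: [0.1, -0.0, 0.8]
opening: -0.004
grasp_force: 0.0
```

```bash
python3 - <<'E'
import numpy as np
for t in np.arange(0,1.81,.1):
    a=np.pi-np.arctan2(40,108); R=115.2
    print(round(t,2),(R*np.array([np.cos(a-t)-np.cos(a),np.sin(a-t)-np.sin(a)])).round(1))
E
```

```text
0.0 [0. 0.]
0.1 [ 4.5 10.6]
0.2 [10.1 20.7]
0.3 [16.6 30.1]
0.4 [24.1 38.9]
0.5 [32.4 46.9]
0.6 [41.5 54. ]
0.7 [51.2 60.2]
0.8 [61.5 65.4]
0.9 [72.2 69.5]
1.0 [83.3 72.5]
1.1 [94.7 74.4]
1.2 [106.2  75.2]
1.3 [117.7  74.8]
1.4 [129.1  73.2]
1.5 [140.3  70.6]
1.6 [151.2  66.8]
1.7 [161.6  62. ]
1.8 [171.5  56.1]
```

The jaws closed fully without catching the bar, so I'll look from the side.

```bash
python3 - <<'E'
from h import *
i=np.ascontiguousarray(r.grab_frame('side')[:,:,::-1])
cv2.imwrite("pics/s2.png",cv2.resize(i[150:290,240:400],None,fx=4,fy=4,interpolation=cv2.INTER_CUBIC))
E
```

```text
(no output)
```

View pics/s2.png

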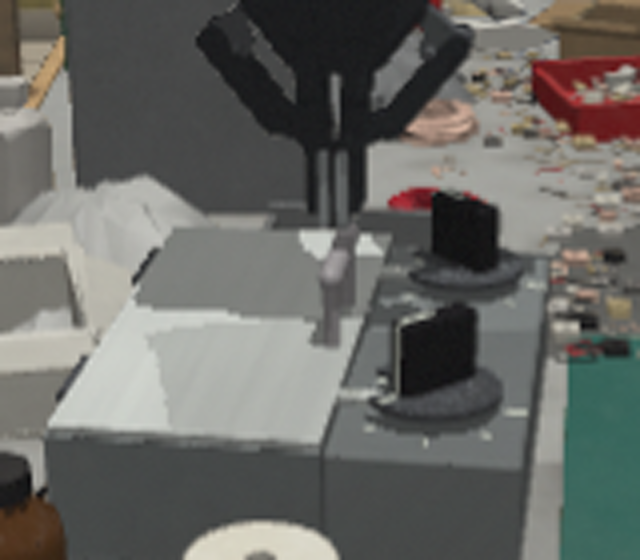

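```bash
python3 - <<'E'
from h import *
k=cal('side')
for z in (97.5,105.5,115,120,125): print(z,proj([[518,94,z]],k))
print(proj(w([[-8,30,105.5],[-8,-30,105.5]],[524.5,92.9,-.1209]),k),r.sense()['eef_pos'])
E
```

```text
97.5 [[323.44547216 217.47523042]]
105.5 [[323.43410197 213.48000342]]
115 [[323.42034303 208.7007164 ]]
120 [[323.41298796 206.17001026]]
125 [[323.40555367 203.62873015]]
[[321.8851257  219.29367101]
 [326.39749497 207.95539616]] [518.06335319  93.82782378 105.51876729]
```

Emit:
carry_out(
  targets=[
    {"dp":[0,0,0],"yaw":0},
    {"dp":[0,0,0],"yaw":0},
    {"dp":[0,0,0],"yaw":0},
    {"dp":[0,0,6],"yaw":0},
    {"dp":[0,0,11],"yaw":0},
    {"dp":[0,0,15],"yaw":0},
    {"dp":[0,0,15],"yaw":0},
  ],
  fingers=0,
)

```text
clock: 13.18
eef_pos: [517.7, 93.8, 90.0]
tcp_rot: [-3.141, 0.0, 1.447]
contact_force: [-0.0, -0.5, -0.4]
opening: 0.496
grasp_force: 0.0
```

Emit:
carry_out(
  targets=[
    {"dp":[0,0,0],"yaw":0},
    {"dp":[0,0,0],"yaw":0},
    {"dp":[0,0,0],"yaw":0},
    {"dp":[0,0,0],"yaw":0},
    {"dp":[0,0,0],"yaw":0},
  ],
  fingers=-1,
  grip_force=25,
)

```text
clock: 13.8
eef_pos: [516.4, 94.0, 90.6]
tcp_rot: [-3.138, 0.0, 1.446]
contact_force: [-5.6, 1.4, 7.1]
opening: 0.108
grasp_force: 24.5
```

Emit:
carry_out(
  targets=[
    {"dp":[0,1,-5],"yaw":0},
    {"dp":[0,4,-11],"yaw":0},
    {"dp":[0,7,-16],"yaw":0},
    {"dp":[0,10,-21],"yaw":0},
    {"dp":[0,13,-26],"yaw":0},
    {"dp":[0,17,-30],"yaw":0},
  ],
)

```text
clock: 14.55
eef_pos: [532.0, 92.0, 120.6]
tcp_rot: [-3.135, 0.0, 1.446]
contact_force: [-14.4, 4.3, 7.7]
opening: 0.103
grasp_force: 24.9
```

Emit:
carry_out(
  targets=[
    {"dp":[0,3,-4.5],"yaw":0},
    {"dp":[0,7,-9],"yaw":0},
    {"dp":[0,11,-13],"yaw":0},
    {"dp":[0,15,-17],"yaw":0},
    {"dp":[0,19.5,-20.5],"yaw":0},
    {"dp":[0,24,-24],"yaw":0},
    {"dp":[0,29,-27],"yaw":0},
    {"dp":[0,34,-30],"yaw":0},
    {"dp":[0,39,-33],"yaw":0},
    {"dp":[0,44,-35.5],"yaw":0},
  ],
)

```text
clock: 15.8
eef_pos: [578.3, 86.4, 159.0]
tcp_rot: [-3.141, -0.0, 1.447]
contact_force: [-13.5, 0.7, 26.8]
opening: 0.072
grasp_force: 28.0
```

```bash
python3 - <<'E'
from h import *
i=np.ascontiguousarray(r.grab_frame('side')[:,:,::-1])
cv2.imwrite("pics/s3.png",cv2.resize(i[130:290,220:400],None,fx=3.7,fy=3.7,interpolation=cv2.INTER_CUBIC))
E
```

```text
(no output)
```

View pics/s3.png

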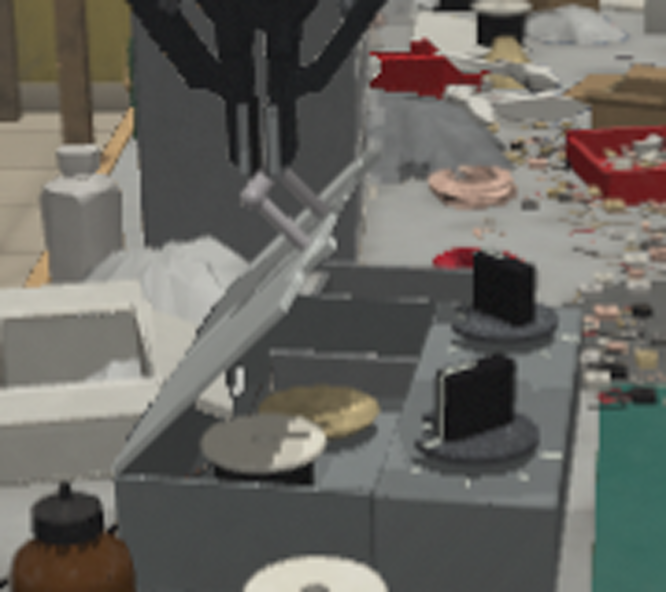

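The bar (crop about (290,195)) is pinched only by the fingertips, with the lid at about 0.75 rad. I'll lower it shut and regrip deeper.

Emit:
carry_out(
  targets=[
    {"dp":[0,-10,5.5],"yaw":0},
    {"dp":[0,-20,11.5],"yaw":0},
    {"dp":[0,-29,18.5],"yaw":0},
    {"dp":[0,-37,26.5],"yaw":0},
    {"dp":[0,-44,35],"yaw":0},
    {"dp":[0,-50,45],"yaw":0},
    {"dp":[0,-54,51],"yaw":0},
    {"dp":[0,-57,56],"yaw":0},
    {"dp":[0,-60,62],"yaw":0},
    {"dp":[0,-62,66],"yaw":0},
    {"dp":[0,-62,66],"yaw":0},
  ],
)

```text
clock: 17.23
eef_pos: [520.6, 93.8, 94.9]
tcp_rot: [3.135, -0.001, 1.447]
contact_force: [-9.6, -6.7, 51.5]
opening: 0.004
grasp_force: 25.8
```

Emit:
carry_out(
  targets=[
    {"dp":[0,0,0],"yaw":0},
    {"dp":[0,0,0],"yaw":0},
    {"dp":[0,0,0],"yaw":0},
    {"dp":[0,0,3],"yaw":0},
    {"dp":[0,0,6],"yaw":0},
    {"dp":[0,0,6],"yaw":0},
  ],
  fingers=-0.3,
)

```text
clock: 17.98
eef_pos: [516.5, 93.9, 83.3]
tcp_rot: [-3.14, 0.0, 1.447]
contact_force: [-0.7, 0.8, 0.3]
opening: 0.351
grasp_force: 0.0
```

Emit:
carry_out(
  targets=[
    {"dp":[0,1,2],"yaw":0},
    {"dp":[0,1,4],"yaw":0},
    {"dp":[0,1,6],"yaw":0},
    {"dp":[0,1,6],"yaw":0},
  ],
)

```text
clock: 18.48
eef_pos: [517.9, 93.8, 77.8]
tcp_rot: [-3.141, 0.0, 1.447]
contact_force: [-0.2, -0.4, 0.1]
opening: 0.351
grasp_force: 0.0
```

Emit:
carry_out(
  targets=[
    {"dp":[0,0,0],"yaw":0},
    {"dp":[0,0,0],"yaw":0},
    {"dp":[0,0,0],"yaw":0},
    {"dp":[0,0,0],"yaw":0},
  ],
  fingers=-1,
  grip_force=25,
)

```text
clock: 18.98
eef_pos: [516.4, 94.0, 78.0]
tcp_rot: [-3.138, 0.0, 1.447]
contact_force: [-6.4, 2.2, 6.1]
opening: 0.118
grasp_force: 25.9
```

Emit:
carry_out(
  targets=[
    {"dp":[0,1,-5],"yaw":0},
    {"dp":[0,3,-10.6],"yaw":0},
    {"dp":[0,6,-16],"yaw":0},
    {"dp":[0,9,-20.7],"yaw":0},
    {"dp":[0,12,-25.5],"yaw":0},
    {"dp":[0,15.5,-30],"yaw":0},
    {"dp":[0,19,-34.5],"yaw":0},
    {"dp":[0,23,-39],"yaw":0},
    {"dp":[0,27,-43],"yaw":0},
    {"dp":[0,31,-47],"yaw":0},
    {"dp":[0,31,-47],"yaw":0},
  ],
)

```text
clock: 20.35
eef_pos: [547.0, 90.2, 125.8]
tcp_rot: [-3.138, 0.0, 1.446]
contact_force: [-12.5, 3.4, 11.0]
opening: 0.119
grasp_force: 25.3
```

Emit:
carry_out(
  targets=[
    {"dp":[0,4,-3.5],"yaw":0},
    {"dp":[0,9,-7],"yaw":0},
    {"dp":[0,14,-10.5],"yaw":0},
    {"dp":[0,19,-13.3],"yaw":0},
    {"dp":[0,24,-16],"yaw":0},
    {"dp":[0,29,-18.5],"yaw":0},
    {"dp":[0,34,-20.7],"yaw":0},
    {"dp":[0,40,-22.6],"yaw":0},
    {"dp":[0,45,-24.2],"yaw":0},
    {"dp":[0,51,-25.6],"yaw":0},
    {"dp":[0,51,-25.6],"yaw":0},
  ],
)

```text
clock: 21.72
eef_pos: [600.3, 83.6, 151.0]
tcp_rot: [3.14, -0.0, 1.447]
contact_force: [-3.4, -0.7, 6.1]
opening: 0.112
grasp_force: 26.0
```

Emit:
carry_out(
  targets=[
    {"dp":[0,6,-1],"yaw":0},
    {"dp":[0,11.5,-1.9],"yaw":0},
    {"dp":[0,17,-2.4],"yaw":0},
    {"dp":[0,23,-2.7],"yaw":0},
    {"dp":[0,29,-2.6],"yaw":0},
    {"dp":[0,34.5,-2.3],"yaw":0},
    {"dp":[0,40,-1.6],"yaw":0},
    {"dp":[0,46,-0.7],"yaw":0},
    {"dp":[0,46,-0.7],"yaw":0},
  ],
)

```text
clock: 22.85
eef_pos: [645.6, 77.9, 151.1]
tcp_rot: [3.141, -0.0, 1.447]
contact_force: [-1.0, -1.1, 2.2]
opening: 0.118
grasp_force: 25.7
```

Emit:
carry_out(
  targets=[
    {"dp":[0,6,1.3],"yaw":0},
    {"dp":[0,11.2,2.6],"yaw":0},
    {"dp":[0,17,4.4],"yaw":0},
    {"dp":[0,22,6.4],"yaw":0},
    {"dp":[0,27.5,8.6],"yaw":0},
    {"dp":[0,32.5,11.2],"yaw":0},
    {"dp":[0,37.5,14],"yaw":0},
    {"dp":[0,42,17],"yaw":0},
    {"dp":[0,42,17],"yaw":0},
  ],
)

```text
clock: 23.98
eef_pos: [687.2, 72.8, 134.0]
tcp_rot: [3.141, -0.0, 1.447]
contact_force: [-0.3, 0.2, 0.7]
opening: 0.117
grasp_force: 25.5
```

Emit:
carry_out(
  targets=[
    {"dp":[0,0,0],"yaw":0},
    {"dp":[0,0,0],"yaw":0},
    {"dp":[0,0,0],"yaw":0},
    {"dp":[0,0,0],"yaw":0},
  ],
  fingers=-0.45,
)

```text
clock: 24.48
eef_pos: [686.8, 72.8, 134.4]
tcp_rot: [3.141, -0.0, 1.447]
contact_force: [0.4, 1.0, -0.3]
opening: 0.271
grasp_force: 0.0
```

Emit:
carry_out(
  targets=[
    {"dp":[0,1,-8],"yaw":0},
    {"dp":[0,1,-18],"yaw":0},
    {"dp":[0,1,-30],"yaw":0},
    {"dp":[0,1,-60],"yaw":0},
    {"dp":[0,1,-100],"yaw":0},
    {"dp":[0,1,-120],"yaw":0},
    {"dp":[0,1,-120],"yaw":0},
  ],
)

```text
clock: 25.35
eef_pos: [688.6, 72.8, 256.1]
tcp_rot: [3.138, -0.001, 1.447]
contact_force: [0.1, -0.2, -0.5]
opening: 0.276
grasp_force: 0.0
```

```bash
python3 -c "
from h import *
go([350,480,280],1.0)"
```

```text
dp [362.2, -386.3, -24.9] yaw -64.4 dist 530.0 q6 0.23
```

Emit:
carry_out(
  targets=[
    {"dp":[0,0,-25],"yaw":0},
    {"dp":[362,-386,-25],"yaw":-64},
    {"dp":[362,-386,-25],"yaw":-64},
    {"dp":[362,-386,-25],"yaw":-64},
    {"dp":[362,-386,-25],"yaw":-64},
    {"dp":[362,-386,-25],"yaw":-64},
    {"dp":[362,-386,-25],"yaw":-64},
    {"dp":[362,-386,-25],"yaw":-64},
    {"dp":[362,-386,-25],"yaw":-64},
    {"dp":[362,-386,-25],"yaw":-64},
    {"dp":[362,-386,-25],"yaw":-64},
    {"dp":[362,-386,-25],"yaw":-64},
  ],
)

```text
clock: 26.85
eef_pos: [349.5, 478.8, 278.1]
tcp_rot: [-3.14, 0.0, 2.564]
contact_force: [-0.2, -0.3, -0.2]
opening: 0.272
grasp_force: 0.0
```

```bash
python3 - <<'E'
from h import *
c=cal('top');x=[524.2,92.9,-.1209]
old=cv2.imread("pics/top0.png");new=np.ascontiguousarray(r.grab_frame('top')[:,:,::-1]);cv2.imwrite("pics/t2.png",new)
# rectified box-frame ortho views at bar-top height, 0.5 mm/px, around each dial
def patch(im,cy,z=109):
    g=np.arange(-34,34,.5);X,Y=np.meshgrid(g,g,indexing='ij')
    P=w(np.c_[X.ravel()-60,Y.ravel()+cy,np.full(X.size,z)],x)
    m=proj(P,c).astype(np.float32).reshape(X.shape+(2,))
    return cv2.remap(im,m[...,0],m[...,1],cv2.INTER_CUBIC),X,Y
for nm,im in (('old',old),('new',new)):
  for d,cy in (('L',75),('R',-75)):
    p,X,Y=patch(im,cy);g=p.max(2).astype(float);rr=np.hypot(X,Y)
    # dark bar axis
    m=(g<55)&(rr<26);n,l,st,_=cv2.connectedComponentsWithStats(m.astype(np.uint8));k=1+st[1:,4].argmax();m=l==k
    a=X[m].mean(),Y[m].mean();ev,V=np.linalg.eigh(np.cov(X[m],Y[m]));ax=V[:,1]
    # white pointer pixels lie along +axis or -axis near centre
    t=(X-a[0])*ax[0]+(Y-a[1])*ax[1];s=(X-a[0])*-ax[1]+(Y-a[1])*ax[0]
    q=(abs(s)<4)&(abs(t)<22);sg=np.sign(g[q&(t>0)].mean()-g[q&(t<0)].mean());ax=ax*sg
    print(nm,d,'centre',np.round(a,1),'n',m.sum(),'ev',ev.round(),'value',round(np.arctan2(ax[1],-ax[0])%(2*np.pi),3))
# spool/bottle motion
for nm,(u0,v0,u1,v1) in dict(spool=(236,226,280,270),bottle=(234,168,272,208)).items():
    T=old[v0:v1,u0:u1];S=new[v0-12:v1+12,u0-12:u1+12];print(nm,cv2.minMaxLoc(cv2.matchTemplate(S,T,cv2.TM_CCOEFF_NORMED)))
k=cal('side');n2=r.grab_frame('side');cv2.imwrite("pics/s4.png",n2[:,:,::-1])
E
```

```text
old L centre [-0.4  1.6] n 1952 ev [ 27. 125.] value 4.916
old R centre [-3.5  1.8] n 2278 ev [ 31. 119.] value 2.923
new L centre [-2.5 -2. ] n 1631 ev [ 23. 124.] value 2.343
new R centre [-3.2  4. ] n 1807 ev [ 20. 133.] value 3.895
spool (-0.07508059591054916, 0.9702122807502747, (0, 21), (12, 12))
bottle (-0.06319332122802734, 0.9997738003730774, (24, 0), (12, 12))
```

```bash
python3 - <<'E'
from h import *
c=cal('top');x=[524.2,92.9,-.1209]
o=cv2.imread("pics/top0.png").astype(int);n=cv2.imread("pics/t2.png").astype(int)
def mean(im,P):
    m=np.zeros(im.shape[:2],np.uint8);cv2.fillConvexPoly(m,proj(w(P,x),c).astype(np.int32),1);return im[m>0].mean().round(),im[m>0].std().round()
P=[[-10,110,70],[90,110,70],[90,-110,70],[-10,-110,70]]
print('closed area old/new',mean(o,P),mean(n,P))
# lid front edge (top edge) diff extent: project edge & handle for several angles, gray along them
for t in (1.5,1.6,1.7,1.8,1.85):
    f=lambda a,b,y:[100-a*np.cos(t)+b*np.sin(t),y,65.5+a*np.sin(t)+b*np.cos(t)]
    H=proj(w([f(108,40,y) for y in np.linspace(-25,25,15)],x),c);g=n.mean(2).astype(np.float32);go=o.mean(2).astype(np.float32)
    s=lambda im,q:cv2.remap(im,q[:,0].astype(np.float32)[:,None],q[:,1].astype(np.float32)[:,None],1).ravel()
    E=proj(w([f(117,2.5,y) for y in np.linspace(-100,100,30)],x),c)
    print(t,H.mean(0).round(),'handle',s(g,H).mean().round(),s(g,H).std().round(),'was',s(go,H).mean().round(),'edge',s(g,E).mean().round(),s(g,E).std().round())
E
```

```text
closed area old/new (np.float64(189.0), np.float64(10.0)) (np.float64(139.0), np.float64(34.0))
1.5 [383. 158.] handle 150.0 6.0 was 166.0 edge 124.0 1.0
1.6 [384. 152.] handle 171.0 15.0 was 166.0 edge 126.0 1.0
1.7 [384. 147.] handle 158.0 26.0 was 155.0 edge 126.0 1.0
1.8 [385. 142.] handle 148.0 6.0 was 107.0 edge 124.0 2.0
1.85 [385. 139.] handle 190.0 2.0 was 116.0 edge 178.0 17.0
```

```bash
python3 -c "
from rig import r
print(r.sign_off())"
```

```text
the job is handed in; nothing more can be done
None
```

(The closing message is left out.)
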